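# Close the sprung clamp jig: spacer frame, then cover over the locating pin

### The job

Lay the flat spacer frame squarely on the jig's sprung bed, edges flush and the pin standing up through its window, and let go of it. Then bring the cover with the grip block over the locating pin, feel about until it drops on, and with it square to the pile press it right down until the sprung bed reaches its stop. Finish while you are still holding the cover pressed down; leave the glass disc, the vial and the tape roll where they are.

Things in the scene. Friction and masses are not known exactly. Their poses are not given: they have to be found in the camera images.
- jig: Fixed grey base block of the clamp jig, 84 mm (x) by 120 mm (y) by 18 mm high, bolted down (it cannot be pushed). Origin: centre of its underside. z up. A sprung aluminium bed and a steel locating pin stand on its middle.
- bed_top (a point): Centre of the top face of the sprung aluminium bed plate, 52 mm (x) by 90 mm (y) by 8 mm thick, axes parallel to the jig's; 34 mm above the worktop when not pressed. The bed stands clear on four springs and moves only straight down; the pin stands still and passes through its centre.
- bed (a joint): How far the bed is pressed down, m: 0 at rest, 0.006 at its stop. The springs take 5 N before the bed starts to move and 11 N at the stop, so the frame and the cover resting on it do not move it by their own weight.
- pin_tip (a point): Centre of the tip of the fixed round steel locating pin, on the jig's centre axis, 54 mm above the worktop: 10 mm diameter, the top 1.5 mm tapered to 7.6 mm; it stands 20 mm above the bed at rest.
- frame: Loose flat spacer frame, plain aluminium, 95 g nominal, 52 mm (x) by 90 mm (y) by 10 mm thick, with a rectangular window 30 mm (x) by 40 mm (y) in its middle. Origin: centre of its underside, z up. The outline is the same as the bed's; half a turn makes no difference. It can be gripped at the tips across its 52 mm width.
- cover: Loose cover, 200 g nominal: an aluminium plate 52 mm (x) by 90 mm (y) by 10 mm thick, on its middle an upright grip block 28 mm (x) by 40 mm (y), from 10 to 42 mm above the underside, plain aluminium too. Origin: centre of its underside, z up. Half a turn makes no difference.
- cover_socket (a point): Mouth of the round blind socket in the middle of the cover's underside (same point as the cover's origin): 12 mm diameter, 22 mm deep, unseen from above. It takes the pin with 1 mm to spare all round. Seated, the cover's underside lies on the frame, 10 mm above the bed.
- cal_disc: Bystander: round glass disc in a steel holder, 45 mm diameter, 8 mm high, loose. Origin: centre of its underside.
- vial_03: Bystander: small capped glass vial, 24 mm diameter, 50 mm high, standing loose. Origin: centre of its underside.
- tape_roll: Bystander: roll of tape, about 96 mm across, 25 mm high, lying loose. Origin: centre of its underside.

How it is judged:
By the outcome, as a careful person would: the job done as asked, in the order asked, and still so for the second after the job is handed in, while the arm keeps its last pose, push and grip.
It also fails if it takes over 54 s, if anything falls off the work surface, if the arm or the gripper's body presses on something with over 40 N, if the wrist force passes 120 N, or if a joint passes its speed limit or range.

### The arm

A 7-joint arm with a two-finger parallel gripper is mounted at the origin on a cart in front of the work surface, level with it; the furniture and walls round the work are solid. World frame = base frame: x ahead of the robot, y to its left, z up, the work surface at z = 0. Lengths are in mm, angles in rad, forces in N, time in s.
With the tool pointing down it reaches from about 400 to 875 mm from the base axis. Payload 4.4 kg.
Tool frame: the origin (TCP) lies midway between the tips of the shut fingers; the grasp point (between the pads) lies 19 mm behind it (ctrl.grip_point_offset is the distance from the TCP to the grasp point, in mm); z points along the fingers, y is the line along which they close (so a half turn about z gives the same grasp; the last joint's range is limited). The gripper opens to 85 mm and grips with 20 to 120 N. Pads are 22 mm wide; open, the fingers measure 114 mm over their backs; the gripper's body (76 mm by 85 mm) begins 54 mm behind the grasp point. The pads swing forward as they close: fully open they stand 13 mm farther back than shut.
Start: joints at [1.107, 0.628, 0.038, 1.517, -0.027, 0.996, -0.02], TCP at [251.832, -599.248, 231.313] pointing down, gripper open.
Joint ranges: [-3.06, 3.06], [-0.37, 2.12], [-1.25, 1.32], [0.18, 2.47], [-1.1, 4.24], [0.23, 1.98], [-2.94, 2.94]. Speed limits (rad/s): [2.57, 2.57, 3.14, 3.14, 3.14, 3.14, 3.14].

### API

Orientations are given as [roll, pitch, yaw] about the fixed x, y, z axes, in that order (R = Rz(yaw) Ry(pitch) Rx(roll)).
In Python, from cell import ctrl, vision, job gives the robot as it stands (ctrl), with the cameras (vision) and the job (job).
- The arm moves only by the tool move_tool, called as name([rows], argument=value, ...), one row to a line, values as JSON. Schema: {"type":"object","properties":{"steps":{"type":"array","items":{"type":"object","properties":{"tx":{"type":"number"},"ty":{"type":"number"},"tz":{"type":"number"},"wx":{"type":"number"},"wy":{"type":"number"},"wz":{"type":"number"},"finger_gap":{"type":"number"}},"additionalProperties":false,"required":["finger_gap"]},"minItems":1,"maxItems":12},"only":{"type":"string"},"quiet":{"type":"boolean"},"lines":{"type":"string"}},"required":["steps"],"additionalProperties":false}. steps is a list of rows, 1 to 12 of them, each an object with the fields tx, ty, tz (the shift in shares of the most that a row can go, 1 being 50 mm), wx, wy, wz (a rotation vector in parts of the range, where 1.0 means 60 degrees), finger_gap (the finger opening in mm); a field left out counts as zero (the opening has to be given); each row shifts and turns the commanded pose from where the row before left it, along the tool's axes as they then stand; what a row does not reach is not made up. A row lasts 1/10 s, in which the tool goes at most 50 mm and 0.15 rad, less where a joint would pass 70% of its speed; a pose out of reach is approached as far as the arm can. The fingers move at their own pace and stop on an object; the grip force is fixed at half the most. Time passes only in rows, so rows that do not move let the fingers close. The tool returns the time, the measured TCP pose, the force, the opening and the grip force at its end. only (a regular expression) keeps the lines of the reply that match it, lines (a string "A,B") keeps lines A to B, and quiet returns only ok. Shift and turn numbers lie between -1 and 1, and a call with a number outside is refused. Input that does not fit is refused with a message, and nothing moves.
- ctrl.read_state(): the state, without advancing time (a new reading comes with each control period).
- vision.get_image(name): name is "side" or "top"; returns the picture (400x640x3 uint8, blue, green, red); there is no depth.
- vision.calibration(name): a dict with "fx", "fy", "cx", "cy" (pixels), "k1" (the pictures are not rectified: a ray, as slopes to the right and down, at radius r is drawn at 1 + k1 r^2 times it, then the intrinsics apply), "rvec" (rotation vector, rad) and "tvec" (3), from world to camera coordinates, as OpenCV has them. Camera axes: x right, y down, z forward; pixel columns grow to the right and rows downward; lengths in mm; the calibration is good to about 2 mm. A picture is of the moment at which its call begins. calibration takes no time and is no camera call.
- job.finish_job(): hands the job in; it is judged then, once.
The state is a dict: "clock": time; "qpos": joint angles; "qd": joint speeds; "tau": joint torques, N m; "eef_pos": TCP position; "tool_rot": TCP orientation; "force": force on the tool from outside, world axes, zero at the start; "torque": the same for the moment, N m; "width": finger opening in mm; "gripper_force": force on a finger pad.
Only numpy, scipy, OpenCV 4.12 (cv2) and the standard library are available. Lean on these libraries where they do the work, as an engineer would, in place of code of your own. Each camera call takes 0.05 s, during which the arm holds its last target. There are 200 camera calls.

## Working session

There is one attempt and no reset: what is moved stays moved. The work goes in short steps, Python scripts to look and compute and a tool call to move; the robot and the scene stay as the last step left them, time stands still between calls to the robot, and variables do not carry over. Pictures are saved under pics/ and viewed, at most 10 in all, crops included, and the job is handed in when it is done.

```bash
ls; mkdir -p pics
```

Run:
```python
from cell import ctrl, vision, job
import cv2
for n in("top","side"):
    cv2.imwrite(f"pics/{n}0.png",vision.get_image(n)); print(vision.calibration(n))
s=ctrl.read_state(); print(s, ctrl.grip_point_offset)
```

```text
cell.py
pics
{'fx': 501.5415081980091, 'fy': 501.5415081980091, 'cx': 321.6930483069225, 'cy': 190.4240173364586, 'k1': -0.0644940249917451, 'rvec': array([ 2.09774939, -2.14138378,  0.18595401]), 'tvec': array([  27.07315117,  508.12190605, 1350.7000274 ])}
{'fx': 514.8981976266657, 'fy': 514.8981976266657, 'cx': 322.4297732597996, 'cy': 198.38098105137112, 'k1': 0.04260992800201364, 'rvec': array([ 1.96192449, -0.00889465, -0.01811392]), 'tvec': array([-496.01715121,   70.68162995, 1420.6038413 ])}
{'clock': 0.1, 'qpos': array([ 1.10719227,  0.62924545,  0.03846162,  1.51828905, -0.02696125,
        0.99628208, -0.02002509]), 'qd': array([ 2.05188462e-04, -1.84302118e-03,  6.93289684e-04, -2.73106746e-03,
       -9.79821698e-04, -1.70427172e-03, -6.26652160e-05]), 'tau': array([ 2.93591176e-03, -5.64535654e+01,  1.23052832e+00, -1.93971652e+01,
        1.13113591e-02,  5.50671044e-03, -1.43271166e-05]), 'eef_pos': array([ 251.59614114, -598.72011842,  230.47993037]), 'tool_rot': array([-3.13988802e+00,  5.95424952e-05,  3.97785985e-01]), 'force': array([0.00487178, 0.18786341, 0.12813565]), 'torque': array([ 0.00174581, -0.03597756, -0.00981769]), 'gripper_force': 0.0, 'width': 85.51668038151028} 18.700000000000003
```

View pics/top0.png

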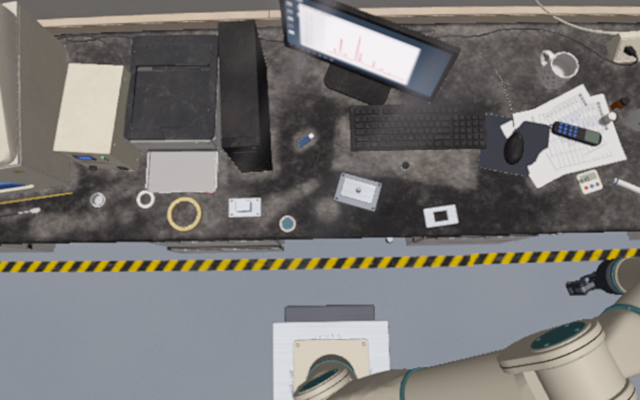

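View pics/side0.png

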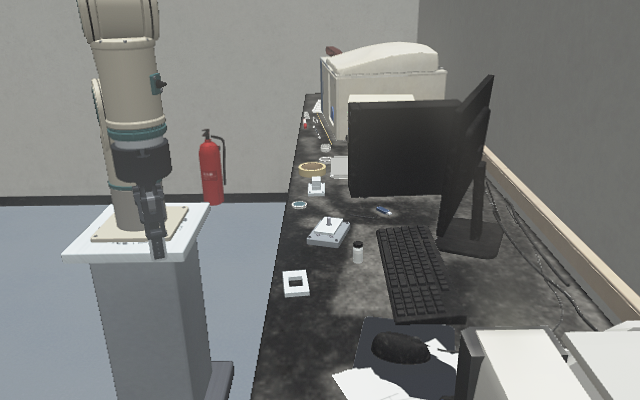

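Top: frame near (440,216), jig (358,190), cover (244,207), disc (288,223), vial (405,165), tape (184,213). Side: frame (296,283), jig (329,231), cover (316,187), vial (358,252).

Create h.py:
```python
from cell import ctrl, vision, job
import cv2, numpy as np
from scipy.spatial.transform import Rotation as R
def K(c): return np.array([[c['fx'],0,c['cx']],[0,c['fy'],c['cy']],[0,0,1]]),np.array([c['k1'],0,0,0.])
def proj(n,P):
    c=vision.calibration(n);k,d=K(c)
    return cv2.projectPoints(np.float64(P).reshape(-1,3),c['rvec'],c['tvec'],k,d)[0].reshape(-1,2)
def ray(n,px,z):
    c=vision.calibration(n);k,d=K(c);Rm=cv2.Rodrigues(c['rvec'])[0]
    u=cv2.undistortPoints(np.float64(px).reshape(-1,1,2),k,d).reshape(-1,2)
    D=np.c_[u,np.ones(len(u))]@Rm; o=-Rm.T@c['tvec'].ravel()
    return (o+D*((z-o[2])/D[:,2])[:,None])[:,:2]
```

Run:
```python
from h import *
t=cv2.imread("pics/top0.png");s=cv2.imread("pics/side0.png")
a=[cv2.resize(t[y-25:y+25,x-33:x+33],None,fx=6,fy=6,interpolation=cv2.INTER_CUBIC) for x,y in((440,216),(358,190),(244,207))]
b=[cv2.resize(s[y-25:y+25,x-33:x+33],None,fx=6,fy=6,interpolation=cv2.INTER_CUBIC) for x,y in((296,283),(329,231),(316,187))]
m=np.vstack([np.hstack(a),np.hstack(b)]);print(m.shape)
cv2.imwrite("pics/z.png",cv2.resize(m,(792,400)))
g=cv2.cvtColor(t,6)
for nm,(x,y) in dict(frame=(440,216),cover=(244,207)).items():
    w=g[y-25:y+25,x-33:x+33]; w=cv2.resize(w,None,fx=8,fy=8,interpolation=cv2.INTER_CUBIC)
    _,bw=cv2.threshold(w,0,255,cv2.THRESH_OTSU)
    cs=cv2.findContours(bw,0,1)[0];c=max(cs,key=cv2.contourArea).reshape(-1,2)
    px=(c+.5)/8-.5+[x-33,y-25]
    P=ray("top",px,10.)
    print(nm,cv2.minAreaRect(np.float32(P)),_)
for nm,p,z in(("tape",(184,213),12),("disc",(288,223),8),("vial",(405,165),50),("jig",(358,190),54)):print(nm,ray("top",[p],z))
```

```text
(600, 1188, 3)
frame ((435.5489807128906, -318.867431640625), (55.979225158691406, 94.39568328857422), 6.8443121910095215) 127.0
cover ((472.3149108886719, 238.79495239257812), (55.6175422668457, 93.80054473876953), 0.28246164321899414) 144.0
tape [[458.09240501 411.80414133]]
disc [[424.02513709 114.33228155]]
vial [[ 575.61649522 -218.75375696]]
jig [[506.32944511 -84.12885945]]
```

View pics/z.png

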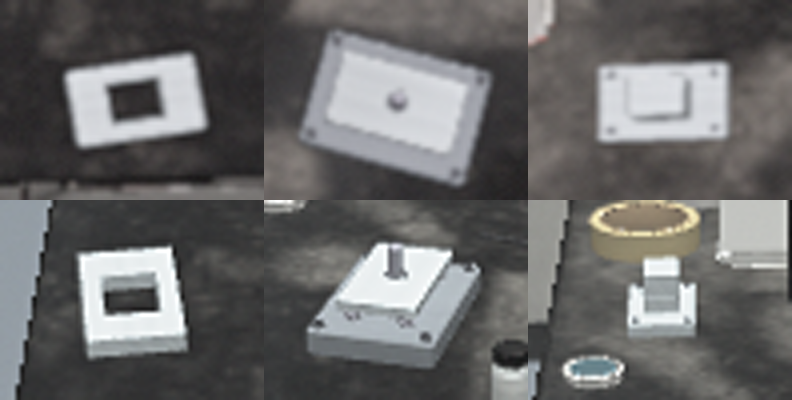

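Add to h.py:
```python
from scipy.optimize import least_squares
def box(p,lx,ly,z0,z1):
    c,s=np.cos(p[2]),np.sin(p[2])
    return np.array([[p[0]+c*a*lx/2-s*b*ly/2,p[1]+s*a*lx/2+c*b*ly/2,z] for a in(-1,1) for b in(-1,1) for z in(z0,z1)])
def contour(img,hull,thr=None,m=7):
    lo=np.floor(hull.min(0)-m).astype(int);hi=np.ceil(hull.max(0)+m).astype(int)
    w=cv2.resize(cv2.cvtColor(img,6)[lo[1]:hi[1],lo[0]:hi[0]],None,fx=8,fy=8,interpolation=cv2.INTER_CUBIC)
    t,bw=cv2.threshold(w,thr or 0,255,cv2.THRESH_BINARY if thr else cv2.THRESH_OTSU)
    c=max(cv2.findContours(bw,0,1)[0],key=cv2.contourArea).reshape(-1,2)
    return (c+.5)/8-.5+lo,t
def fit(obs,p0,lx,ly):
    """obs: list of (cam,img,z0,z1,thr); silhouettes of a box"""
    H=lambda n,p,a,b:cv2.convexHull(np.float32(proj(n,box(p,lx,ly,a,b))))
    cs=[contour(i,H(n,p0,a,b).reshape(-1,2),t) for n,i,a,b,t in obs]
    def f(p):
        return np.concatenate([[cv2.pointPolygonTest(H(n,p,a,b),tuple(map(float,q)),True) for q in c[0][::6]] for (n,i,a,b,t),c in zip(obs,cs)])
    r=least_squares(f,p0,x_scale=[1,1,.02],diff_step=1e-4,loss='soft_l1',f_scale=.3)
    res=f(r.x)
    return np.round(r.x,4),"thr",[c[1] for c in cs],"rms px %.2f mean %.2f"%(np.sqrt((res**2).mean()),res.mean())
```

Run:
```python
from h import *
T=cv2.imread("pics/top0.png");S=cv2.imread("pics/side0.png")
for nm,p,lx,ly,z0,z1 in(("frame",(435,-318,.12),52,90,0,10),("cover",(472,239,.0),52,90,0,10),("jig",(504,-84,-.26),84,120,0,18),("bed",(504,-84,-.26),52,90,33,34)):
    thr=195 if nm=="bed" else None
    print(nm,"top",*fit([("top",T,z0,z1,thr)],p,lx,ly))
    if nm in("frame","bed"):print(nm,"side",*fit([("side",S,z0,z1,thr)],p,lx,ly))
g=cv2.cvtColor(T,6);print(g[182:198:2,340:376:3])
for n in("top","side"):
    c=vision.calibration(n);print(-cv2.Rodrigues(c['rvec'])[0].T@c['tvec'])
```

```text
Traceback (most recent call last):
  File "h.py", line 29, in fit
    r=least_squares(f,p0,x_scale=[1,1,.02],diff_step=1e-4,loss='soft_l1',f_scale=.3)
  File "h.py", line 28, in f
    return np.concatenate([[cv2.pointPolygonTest(H(n,p,a,b),tuple(map(float,q)),True) for q in c[0][::6]] for (n,i,a,b,t),c in zip(obs,cs)])
                                                 ~^^^^^^^^^
  File "h.py", line 25, in <lambda>
    H=lambda n,p,a,b:cv2.convexHull(np.float32(proj(n,box(p,lx,ly,a,b))))
                                               ~~~~^^^^^^^^^^^^^^^^^^^^
  File "h.py", line 6, in proj
    c=vision.calibration(n);k,d=K(c)
ValueError: time passes only in moves, steps and waits
```

Run:
```python
s=open('h.py').read()
s=s.replace("def proj","CAL={n:vision.calibration(n) for n in('top','side')}\ndef proj",1).replace("c=vision.calibration(n)","c=CAL[n]")
s=s.replace("""    r=least_squares(f,p0,x_scale=[1,1,.02],diff_step=1e-4,""","""    V=lambda q:np.array(p0)+(q-10)*[1,1,.02]
    r=least_squares(lambda q:f(V(q)),[10.]*3,diff_step=5e-3,""").replace("res=f(r.x)","x=V(r.x);res=f(x)").replace("np.round(r.x,4)","np.round(x,4)")
open('h.py','w').write(s)
```

Create m.py:
```python
from h import *
T=cv2.imread("pics/top0.png");S=cv2.imread("pics/side0.png")
for nm,p,lx,ly,z0,z1 in(("frame",(435,-318,.12),52,90,0,10),("cover",(472,239,.0),52,90,0,10),("jig",(504,-84,-.26),84,120,0,18),("bed",(504,-84,-.26),52,90,33,34)):
    thr=195 if nm=="bed" else None
    print(nm,"top",*fit([("top",T,z0,z1,thr)],p,lx,ly))
    if nm in("frame","bed"):print(nm,"side",*fit([("side",S,z0,z1,thr)],p,lx,ly))
g=cv2.cvtColor(T,6);print(g[182:198:2,340:376:3])
for n in("top","side"):
    c=CAL[n];print(-cv2.Rodrigues(c['rvec'])[0].T@c['tvec'])
```

```bash
python3 m.py
```

```text
frame top [ 4.361446e+02 -3.198052e+02  1.199000e-01] thr [127.0] rms px 0.37 mean -0.35
frame side [ 4.377707e+02 -3.212927e+02  1.233000e-01] thr [137.0] rms px 0.22 mean 0.11
cover top [4.728981e+02 2.395070e+02 5.100000e-03] thr [146.0] rms px 0.22 mean -0.19
jig top [ 5.106385e+02 -8.526200e+01 -2.739000e-01] thr [129.0] rms px 1.02 mean 0.79
bed top [ 5.100759e+02 -8.524840e+01 -2.997000e-01] thr [195.0] rms px 0.49 mean 0.46
bed side [ 5.113471e+02 -9.145690e+01 -3.138000e-01] thr [195.0] rms px 2.56 mean 1.27
[[165 161 205 206 208 212 211 199 176 160 166 164]
 [164 188 209 205 205 206 209 212 216 212 186 166]
 [165 201 207 208 208 207 204 209 212 215 220 218]
 [160 204 209 209 208 203 182 209 210 212 214 220]
 [162 207 205 206 210 182 152 200 213 213 213 213]
 [173 209 207 205 206 203 135 210 214 215 215 215]
 [162 209 210 210 209 210 208 212 213 216 216 200]
 [159 164 178 205 212 213 213 213 212 213 215 178]]
[ 250.96886043    4.97648004 1421.37301813]
[  509.15261422 -1285.19742432   598.47754926]
```

Run:
```python
from h import *
T=cv2.imread("pics/top0.png");S=cv2.imread("pics/side0.png")
p=(510.4,-85.3,-.29)
for t in(90,105,118):print("jig",*fit([("top",T,0,18,t)],p,84,120))
for t in(183,188):print("bed",*fit([("top",T,33,34,t)],p,52,90))
for t in(185,200,210):print("beds",*fit([("side",S,33.5,34,t)],p,52,90))
print(ray("side",[(329,217)],54),ray("top",[(400/4-66+325,98/4+165)],54), proj("side",[[510.4,-85.3,54]]),proj("top",[[510.4,-85.3,54]]))
print(cv2.cvtColor(S,6)[214:242:2,306:354:3])
```

Create d.py:
```python
import sys
from h import *
s=ctrl.read_state();x,y,z,yaw=map(float,sys.argv[1:5])
Rt=R.from_euler('xyz',s['tool_rot']);G=R.from_euler('xyz',[np.pi,0,yaw])
print("t",s['clock'],"pos",s['eef_pos'].round(1),"rot",s['tool_rot'].round(3),"F",s['force'].round(1),"w",round(s['width'],1),"q7",s['qpos'][6].round(2))
print("tool delta",Rt.inv().apply(np.array([x,y,z])-s['eef_pos']).round(1),"rotvec",(Rt.inv()*G).as_rotvec().round(3))
```

```bash
python3 d.py 436.3 -320 60 1.691
```

```text
t 0.1 pos [ 251.6 -598.7  230.5] rot [-3.14   0.     0.398] F [0.  0.2 0.1] w 85.5 q7 -0.02
tool delta [ 278.3 -185.1  170.8] rotvec [-1.000e-03 -1.000e-03 -1.293e+00]
```

Careful with the scale: shifts go in shares of 50 mm and turns go in shares of 60 degrees. That gives: 31 mm is 0.62, -20.6 mm is -0.412.

move_tool([
  {"tx":0.62, "ty":-0.412, "tz":0.18, "finger_gap":68},
  {"tx":0.62, "ty":-0.412, "tz":0.18, "finger_gap":68},
  {"tx":0.62, "ty":-0.412, "tz":0.18, "finger_gap":68},
  {"tx":0.62, "ty":-0.412, "tz":0.18, "finger_gap":68},
  {"tx":0.62, "ty":-0.412, "tz":0.18, "finger_gap":68},
  {"tx":0.62, "ty":-0.412, "tz":0.18, "finger_gap":68},
  {"tx":0.62, "ty":-0.412, "tz":0.18, "finger_gap":68},
  {"tx":0.62, "ty":-0.412, "tz":0.18, "finger_gap":68},
  {"tx":0.62, "ty":-0.412, "tz":0.18, "finger_gap":68},
])

```text
clock: 1.0
eef_pos: [437.7, -318.8, 149.8]
tool_rot: [-3.141, 0.0, 0.398]
force: [1.0, 0.7, 0.5]
width: 67.7
gripper_force: 0.0
```

move_tool([
  {"tz":0.18, "wz":-0.1375, "finger_gap":68},
  {"tz":0.18, "wz":-0.1375, "finger_gap":68},
  {"tz":0.18, "wz":-0.1375, "finger_gap":68},
  {"tz":0.18, "wz":-0.1375, "finger_gap":68},
  {"tz":0.18, "wz":-0.1375, "finger_gap":68},
  {"tz":0.18, "wz":-0.1375, "finger_gap":68},
  {"tz":0.18, "wz":-0.1375, "finger_gap":68},
  {"tz":0.18, "wz":-0.1375, "finger_gap":68},
  {"tz":0.18, "wz":-0.1375, "finger_gap":68},
  {"finger_gap":68},
  {"finger_gap":68},
])

```text
clock: 2.1
eef_pos: [437.0, -320.3, 69.1]
tool_rot: [-3.141, -0.001, 1.69]
force: [-0.2, 0.4, -0.1]
width: 67.8
gripper_force: 0.0
```

```bash
python3 d.py 436.3 -320 -2 1.691
```

```text
t 2.1 pos [ 437.  -320.3   69.1] rot [-3.141e+00 -1.000e-03  1.690e+00] F [-0.2  0.4 -0.1] w 67.8 q7 0.34
tool delta [ 0.3 -0.6 71.1] rotvec [-0.    -0.001 -0.001]
```

Converted, 20 mm is 0.4, 15 mm is 0.3.

move_tool([
  {"tx":0.006, "ty":-0.012, "tz":0.4, "finger_gap":68},
  {"tz":0.4, "finger_gap":68},
  {"tz":0.3, "finger_gap":66},
  {"tz":0.12, "finger_gap":66},
  {"finger_gap":66},
])

```text
clock: 2.6
eef_pos: [436.5, -319.8, 8.1]
tool_rot: [-3.141, -0.0, 1.693]
force: [0.0, 0.2, -0.2]
width: 65.8
gripper_force: 0.0
```

move_tool([
  {"tz":0.08, "finger_gap":66},
  {"tz":0.08, "finger_gap":66},
  {"finger_gap":66},
])

```text
clock: 2.9
eef_pos: [436.6, -320.1, 0.4]
tool_rot: [3.141, 0.0, 1.693]
force: [-0.4, -0.7, 0.0]
width: 65.9
gripper_force: 0.0
```

```bash
python3 - <<'E'
from h import *
a=vision.get_image("side")[243:318,246:346];b=vision.get_image("top")[180:255,390:490]
cv2.imwrite("pics/g1.png",cv2.resize(np.hstack([a,b]),(800,300),interpolation=cv2.INTER_CUBIC))
E
```

```text
(no output)
```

View pics/g1.png

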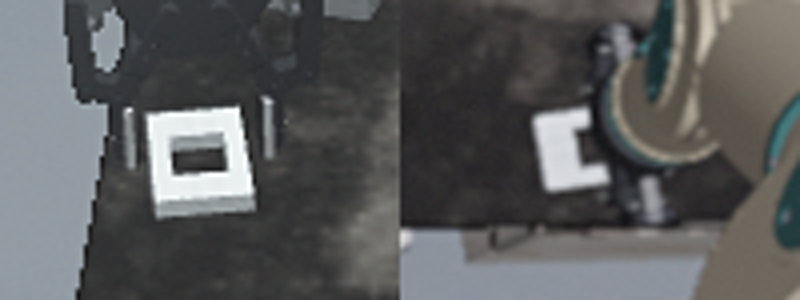

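Side crop: fingers straddle the frame, tips at about px (278.5,285) and (313.5,282.5).

Run:
```python
from h import *
a=1.693;u=np.array([np.sin(a),-np.cos(a)])
for w in(33,-33):
  for z in(0,5,10):print(w,z,proj("side",[[*(np.array([436.6,-320.1])+u*w),z]]).round(1))
```

```text
33 0 [[309.8 282.9]]
33 5 [[309.8 280.9]]
33 10 [[309.7 278.9]]
-33 0 [[279.5 285.3]]
-33 5 [[279.4 283.3]]
-33 10 [[279.3 281.3]]
```

move_tool([
  {"tz":0.04, "finger_gap":66},
  {"finger_gap":40},
  {"finger_gap":40},
  {"finger_gap":40},
  {"finger_gap":40},
  {"finger_gap":40},
  {"finger_gap":40},
])

```text
clock: 3.7
eef_pos: [436.5, -320.0, -1.2]
tool_rot: [-3.142, 0.0, 1.694]
force: [-1.1, 0.3, 5.6]
width: 50.4
gripper_force: 62.8
```

Converted, -30 mm is -0.6, -20 mm is -0.4.

move_tool([
  {"tz":-0.1, "finger_gap":40},
  {"tz":-0.3, "finger_gap":40},
  {"tz":-0.6, "finger_gap":40},
  {"tz":-0.6, "finger_gap":40},
  {"tz":-0.4, "finger_gap":40},
  {"finger_gap":40},
])

```text
clock: 4.3
eef_pos: [438.3, -321.1, 100.9]
tool_rot: [3.137, 0.003, 1.693]
force: [0.3, -1.4, -1.7]
width: 50.1
gripper_force: 62.6
```

```bash
python3 d.py 510.2 -85.3 60 1.271;python3 - <<'E'
from h import *
a=vision.get_image("side")[193:318,226:366];b=vision.get_image("top")[150:275,370:510]
cv2.imwrite("pics/g2.png",cv2.resize(np.hstack([a,b]),(800,357),interpolation=cv2.INTER_CUBIC))
E
```

```text
t 4.3 pos [ 438.3 -321.1  100.9] rot [3.137e+00 3.000e-03 1.693e+00] F [ 0.3 -1.4 -1.7] w 50.1 q7 0.36
tool delta [225.4 100.1  40.6] rotvec [0.005 0.002 0.422]
```

View pics/g2.png

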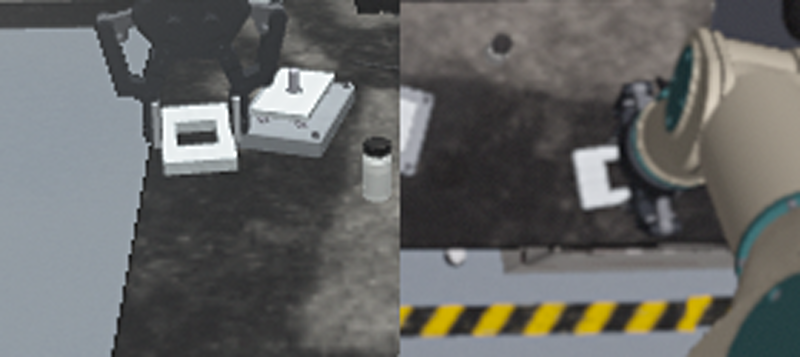

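Frame held level between the tips (side crop, frame at about px (296,242)).

Run:
```python
from h import *
S0=cv2.imread("pics/side0.png");S=vision.get_image("side")
for t in(200,215):
    print(*fit([("side",S0,9.9,10,t)],(437,-320.5,.121),52,90))
    print(*fit([("side",S,111.5,111.6,t)],(438.5,-321.2,.121),52,90))
```

```bash
python3 d.py 510.2 -85.3 60 1.271
```

```text
[ 4.379283e+02 -3.227281e+02  1.199000e-01] thr [200.0] rms px 0.31 mean 0.28
[ 4.386886e+02 -3.274704e+02  1.158000e-01] thr [200.0] rms px 0.56 mean 0.46
[ 4.379283e+02 -3.223895e+02  1.240000e-01] thr [215.0] rms px 0.45 mean 0.42
[ 4.384105e+02 -3.269660e+02  1.265000e-01] thr [215.0] rms px 0.70 mean 0.61
t 4.45 pos [ 435.9 -319.8   97.6] rot [-3.141e+00 -1.000e-03  1.694e+00] F [-0.2 -0.8 -0.7] w 50.2 q7 0.36
tool delta [223.6 102.5  37.7] rotvec [-0.001 -0.001  0.423]
```

Converted, 28 mm is 0.56, 12.8 mm is 0.256, 0.141 rad / 1.0472 = 0.1346.

move_tool([
  {"tx":0.56, "ty":0.256, "finger_gap":40},
  {"tx":0.56, "ty":0.256, "finger_gap":40},
  {"tx":0.56, "ty":0.256, "finger_gap":40},
  {"tx":0.56, "ty":0.256, "finger_gap":40},
  {"tx":0.56, "ty":0.256, "finger_gap":40},
  {"tx":0.56, "ty":0.256, "finger_gap":40},
  {"tx":0.56, "ty":0.256, "finger_gap":40},
  {"tx":0.56, "ty":0.256, "finger_gap":40},
  {"wz":0.1346, "finger_gap":40},
  {"tz":0.1, "wz":0.1346, "finger_gap":40},
  {"tz":0.1, "wz":0.1346, "finger_gap":40},
  {"tz":0.16, "finger_gap":40},
])

```text
clock: 5.65
eef_pos: [510.2, -84.9, 79.1]
tool_rot: [-3.14, 0.001, 1.271]
force: [0.8, -0.0, -1.6]
width: 50.0
gripper_force: 62.6
```

move_tool([
  {"finger_gap":40},
  {"finger_gap":40},
  {"finger_gap":40},
])

```text
clock: 5.95
eef_pos: [510.7, -85.2, 80.2]
tool_rot: [-3.141, -0.0, 1.272]
force: [0.5, 0.3, -1.5]
width: 50.1
gripper_force: 62.6
```

```bash
python3 d.py 510.2 -85.3 40 1.271;python3 - <<'E'
from h import *
S=vision.get_image("side");T=vision.get_image("top")
cv2.imwrite("pics/s3.png",S)
a=S[163:288,259:399];b=T[125:250,290:430]
cv2.imwrite("pics/g3.png",cv2.resize(np.hstack([a,b]),(800,357),interpolation=cv2.INTER_CUBIC))
z=ctrl.read_state()['eef_pos'][2]+1.2+10
for t in(200,215):print(*fit([("side",S,z-.1,z,t)],(510.2,-85.3,-.3),52,90))
E
```

```text
t 5.95 pos [510.7 -85.2  80.2] rot [-3.141 -0.     1.272] F [ 0.5  0.3 -1.5] w 50.1 q7 -0.37
tool delta [-0.2 -0.5 40.2] rotvec [-0.    -0.     0.001]
[ 5.12578e+02 -9.01718e+01 -3.07800e-01] thr [200.0] rms px 0.90 mean 0.51
[ 5.130644e+02 -8.948460e+01 -3.247000e-01] thr [215.0] rms px 1.00 mean 0.62
```

View pics/g3.png

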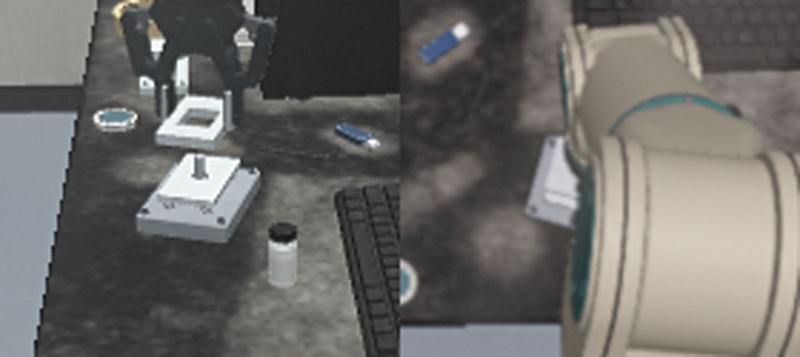

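Side crop: frame hovers level above the bed, pin right beneath its window; aligned. Compare both with hulls of the bright faces.

```bash
sed -i 's|    return (c+.5)/8-.5+lo,t|    if HULL:\n        h=cv2.convexHull(c).reshape(-1,2);h=np.r_[h,h[:1]];c=np.vstack([np.linspace(a,b,int(np.hypot(*(b-a)))+1)[:-1] for a,b in zip(h,h[1:])])\n    return (c+.5)/8-.5+lo,t|; 1i HULL=False' h.py
```

Run:
```python
import h; from h import *
h.HULL=True
S=cv2.imread("pics/side0.png");S3=cv2.imread("pics/s3.png")
for t in(195,212):
    print("bed",*fit([("side",S,33.9,34,t)],(510.2,-85.3,-.3),52,90))
    print("frame0",*fit([("side",S,9.9,10,t)],(437,-320.5,.121),52,90))
    for z in (90.4,91.4):print("frame",*fit([("side",S3,z-.1,z,t)],(510.2,-85.3,-.3),52,90))
```

```text
bed [ 5.10854e+02 -9.37616e+01 -3.14300e-01] thr [195.0] rms px 0.37 mean -0.30
frame0 [ 4.380412e+02 -3.233421e+02  1.215000e-01] thr [195.0] rms px 0.12 mean 0.03
frame [ 5.119169e+02 -8.768770e+01 -2.985000e-01] thr [195.0] rms px 0.77 mean 0.27
frame [ 5.119433e+02 -9.002100e+01 -2.995000e-01] thr [195.0] rms px 0.78 mean 0.28
bed [ 5.117458e+02 -9.188640e+01 -3.084000e-01] thr [212.0] rms px 0.13 mean 0.06
frame0 [ 4.380278e+02 -3.229456e+02  1.215000e-01] thr [212.0] rms px 0.19 mean 0.17
frame [ 5.123413e+02 -8.722820e+01 -3.081000e-01] thr [212.0] rms px 0.83 mean 0.40
frame [ 5.12366e+02 -8.95646e+01 -3.09100e-01] thr [212.0] rms px 0.84 mean 0.41
```

Converted, 15 mm is 0.3, 10 mm is 0.2.

move_tool([
  {"tx":-0.004, "ty":-0.008, "tz":0.3, "finger_gap":40},
  {"tz":0.3, "finger_gap":40},
  {"tz":0.2, "finger_gap":40},
  {"tz":0.08, "finger_gap":40},
  {"finger_gap":40},
  {"finger_gap":40},
])

```text
clock: 6.65
eef_pos: [510.7, -85.3, 36.7]
tool_rot: [3.141, -0.0, 1.271]
force: [-0.4, 0.7, -0.8]
width: 50.1
gripper_force: 62.6
```

move_tool([
  {"tz":0.02, "finger_gap":40},
  {"tz":0.02, "finger_gap":40},
  {"finger_gap":40},
  {"finger_gap":40},
])

```text
clock: 7.05
eef_pos: [510.4, -85.2, 34.4]
tool_rot: [3.141, -0.0, 1.271]
force: [-0.3, 0.3, -1.5]
width: 50.3
gripper_force: 62.6
```

Converted, 0.8 mm is 0.016, 0.5 mm is 0.01.

move_tool([
  {"tz":0.016, "finger_gap":40},
  {"tz":0.01, "finger_gap":40},
  {"finger_gap":40},
  {"finger_gap":40},
])

```text
clock: 7.45
eef_pos: [510.3, -85.2, 33.0]
tool_rot: [-3.142, 0.0, 1.271]
force: [-0.0, -0.3, -0.6]
width: 50.2
gripper_force: 62.6
```

move_tool([
  {"tz":0.014, "finger_gap":40},
  {"finger_gap":40},
  {"finger_gap":40},
])

```text
clock: 7.75
eef_pos: [510.4, -85.3, 32.6]
tool_rot: [3.141, 0.0, 1.271]
force: [-0.7, -0.6, 3.5]
width: 50.2
gripper_force: 63.1
```

Converted, -30 mm is -0.6, -20 mm is -0.4.

move_tool([
  {"finger_gap":54},
  {"finger_gap":58},
  {"finger_gap":68},
  {"tz":-0.04, "finger_gap":68},
  {"tz":-0.16, "finger_gap":68},
  {"tz":-0.4, "finger_gap":68},
  {"tz":-0.6, "finger_gap":68},
  {"tz":-0.6, "finger_gap":68},
  {"finger_gap":68},
])

```text
clock: 8.65
eef_pos: [513.0, -85.5, 126.3]
tool_rot: [3.134, -0.001, 1.271]
force: [0.2, -0.2, 0.3]
width: 68.0
gripper_force: 0.0
```

```bash
python3 d.py 473 239.5 60 1.576
```

```text
t 8.65 pos [513.  -85.5 126.3] rot [ 3.134e+00 -1.000e-03  1.271e+00] F [ 0.2 -0.2  0.3] w 68.0 q7 -0.35
tool delta [ 298.6 -134.9   65.7] rotvec [ 0.008 -0.    -0.305]
```

Converted, 29.9 mm is 0.598, -13.5 mm is -0.27, -0.15 rad / 1.0472 = -0.1432.

move_tool([
  {"tx":0.598, "ty":-0.27, "finger_gap":60},
  {"tx":0.598, "ty":-0.27, "finger_gap":60},
  {"tx":0.598, "ty":-0.27, "finger_gap":60},
  {"tx":0.598, "ty":-0.27, "finger_gap":60},
  {"tx":0.598, "ty":-0.27, "finger_gap":60},
  {"tx":0.598, "ty":-0.27, "finger_gap":60},
  {"tx":0.598, "ty":-0.27, "finger_gap":60},
  {"tx":0.598, "ty":-0.27, "finger_gap":60},
  {"tx":0.598, "ty":-0.27, "finger_gap":60},
  {"tx":0.598, "ty":-0.27, "finger_gap":60},
  {"wz":-0.1432, "finger_gap":60},
  {"wz":-0.1432, "finger_gap":60},
])

```text
clock: 9.85
eef_pos: [468.8, 242.0, 122.1]
tool_rot: [-3.141, -0.0, 1.58]
force: [0.4, -0.1, -0.8]
width: 60.2
gripper_force: 0.0
```

move_tool([
  {"tz":0.3, "finger_gap":60},
  {"finger_gap":60},
  {"finger_gap":60},
])

```text
clock: 10.15
eef_pos: [469.3, 240.0, 107.1]
tool_rot: [-3.141, 0.001, 1.57]
force: [0.4, -0.1, 0.9]
width: 59.9
gripper_force: 0.0
```

```bash
python3 d.py 473 239.5 60 1.576;python3 - <<'E'
import h; from h import *
S=vision.get_image("side");T=vision.get_image("top")
cv2.imwrite("pics/s4.png",S);cv2.imwrite("pics/t4.png",T)
a=S[193:268,279:379];b=T[155:230,308:408]
cv2.imwrite("pics/g4.png",cv2.resize(np.hstack([a,b]),(800,300),interpolation=cv2.INTER_CUBIC))
for t in(183,188):print(*fit([("top",T,34,44,t)],(510.2,-85.3,-.3),52,90))
h.HULL=True
for t in(195,212):
    print("side",*fit([("side",S,43.9,44,t)],(510.2,-85.3,-.3),52,90))
E
```

```text
t 10.15 pos [469.3 240.  107.1] rot [-3.141e+00  1.000e-03  1.570e+00] F [ 0.4 -0.1  0.9] w 59.9 q7 -0.71
tool delta [-0.4  3.7 47.1] rotvec [-0.001  0.001 -0.006]
[ 5.11338e+02 -8.46696e+01 -2.99700e-01] thr [183.0] rms px 0.32 mean 0.12
[ 5.112854e+02 -8.474970e+01 -3.029000e-01] thr [188.0] rms px 0.39 mean 0.28
side [ 5.122609e+02 -8.930960e+01 -3.041000e-01] thr [195.0] rms px 0.08 mean -0.05
side [ 5.123402e+02 -8.898630e+01 -3.040000e-01] thr [212.0] rms px 0.12 mean 0.11
```

View pics/g4.png

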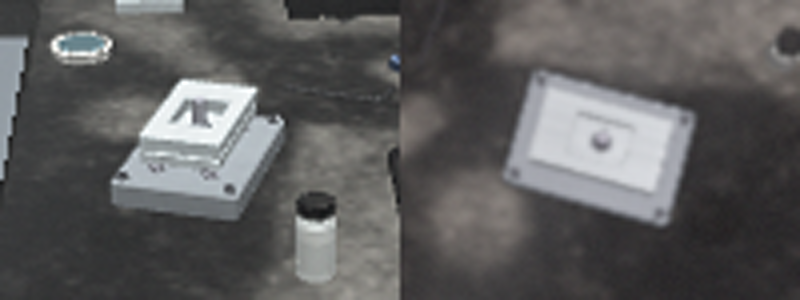

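Side crop: frame sits on bed with the pin in its window (pin about px (329,220)); looks near flush. Zoom to check the edges.

Run:
```python
from h import *
S=cv2.imread("pics/s4.png");T=cv2.imread("pics/t4.png")
a=S[210:240,308:348];b=T[170:208,337:379]
cv2.imwrite("pics/g5.png",np.hstack([cv2.resize(a,(400,300),interpolation=cv2.INTER_CUBIC),cv2.resize(b,(332,300),interpolation=cv2.INTER_CUBIC)]))
for z in(44,34,26):
    P=box((0,0,-.302),52,90,z,z)[::2]; print(z,[((proj("side",[p+[511,-85,0]])[0]-[308,210])*10).round(0).tolist() for p in P])
T0=cv2.imread("pics/top0.png")
p=(510.2,-85.3,-.3)
for t in(183,188):print("bed0",*fit([("top",T0,26,34,t)],p,52,90))
for t in(105,):print("jig",*fit([("top",T,0,18,t)],p,84,120))
```

```text
44 [[47.0, 159.0], [154.0, 18.0], [247.0, 183.0], [343.0, 39.0]]
34 [[48.0, 195.0], [155.0, 53.0], [247.0, 219.0], [343.0, 74.0]]
26 [[49.0, 224.0], [155.0, 80.0], [247.0, 248.0], [343.0, 102.0]]
bed0 [ 5.10768e+02 -8.54654e+01 -3.00500e-01] thr [183.0] rms px 0.31 mean 0.23
bed0 [ 5.106728e+02 -8.541690e+01 -2.975000e-01] thr [188.0] rms px 0.44 mean 0.38
jig [ 5.111118e+02 -8.520120e+01 -2.983000e-01] thr [105.0] rms px 0.31 mean 0.16
```

View pics/g5.png

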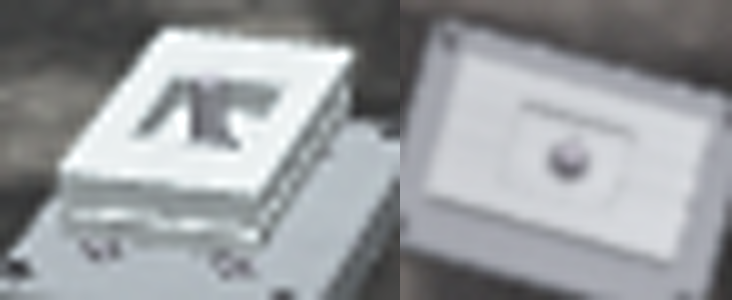

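Run:
```python
from h import *
S=cv2.imread("pics/s4.png");S0=cv2.imread("pics/side0.png")
g=cv2.cvtColor(S,6);g0=cv2.cvtColor(S0,6)
for n,x in(("now",g),("before",g0)):
    print(n);print(" ",*range(312,340,2))
    for r in range(222,237):print(r,x[r,312:340:2])
print("frame on table side face")
print(g0[284:300,280:312:4])
```

```text
now
  312 314 316 318 320 322 324 326 328 330 332 334 336 338
222 [118 110 137 240 239 122 212 246 125 164 244 242 241 187]
223 [118 119 208 238 233 174 243 241 132 125 242 239 242 124]
224 [122 133 243 238 239 241 235 219 201 164 242 239 241 137]
225 [115 156 241 239 238 237 234 239 240 243 240 240 187 180]
226 [119 231 240 240 240 237 236 238 236 239 239 241 123 151]
227 [ 90 178 201 226 241 237 238 238 238 240 240 241 137 138]
228 [ 72 153 146 149 143 168 174 223 226 241 240 188 182 163]
229 [ 62 155 150 151 148 146 147 144 144 146 175 126 161 193]
230 [118 169 155 160 160 154 143 149 147 150 149 141 137 192]
231 [194 155 204 228 214 183 152 161 154 155 149 183 164 190]
232 [191 157 153 152 140 163 205 226 210 183 156 158 191 187]
233 [185 163 165 158 155 152 154 155 144 165 216 112 188 186]
234 [184 184 129 159 182 153 163 161 153 154 164 149 187 183]
235 [184 182 159 153 169 185 187 187 168 122 168 189 186 184]
236 [184 183 185 174 184 182 184 185 186 168 117 187 185 185]
before
  312 314 316 318 320 322 324 326 328 330 332 334 336 338
222 [117 111 123 137 221 239 237 245 126 16
[... 772 characters left out ...]
182 158 152 169 185 186 186 167 121 167 188 186 184]
236 [184 182 184 173 184 182 183 183 184 168 116 186 184 184]
frame on table side face
[[ 76 247 235  57  50  53 241 157]
 [ 83 248 239  50  45  46 241 154]
 [ 82 249 236 162 217 249 239 212]
 [ 71 230 242 247 243 238 238 250]
 [ 68 232 239 239 238 235 238 248]
 [ 64 193 239 238 237 235 238 247]
 [ 68 194 239 238 237 237 240 248]
 [ 68 183 240 240 240 242 231 213]
 [ 64 154 246 231 207 174 155 156]
 [ 61 120 154 152 147 152 155 159]
 [ 56  93 150 157 150 158 155 157]
 [ 58  92 157 160 159 164 160 109]
 [ 54  77 164 164 108  77  57  53]
 [ 53  58  78  65  60  58  58  53]
 [ 53  47  49  58  56  57  61  60]
 [ 53  51  53  56  57  55  59  61]]
```

Run:
```python
from h import *
T0=cv2.cvtColor(cv2.imread("pics/top0.png"),6).astype(np.float32);T=cv2.cvtColor(cv2.imread("pics/t4.png"),6).astype(np.float32)
c,s=np.cos(-.301),np.sin(-.301)
def samp(I,u,v,z):
    P=np.c_[510.6+c*u-s*v,-85.2+s*u+c*v,np.full(len(u),z)]
    q=np.float32(proj("top",P));return cv2.remap(I,q[:,0],q[:,1],cv2.INTER_CUBIC).ravel()
v=np.arange(-30,31,2.)
print("v",v.astype(int))
for u in(13,14,15,16,17,18):print("wall",u,samp(T,np.full(len(v),u),v,40.).astype(int))
# outer edges: mean profiles along v and u, before (z34) and now (z44)
def edge(I,z,ax,sg):
    e=np.arange(-8,8.01,.25); h=45 if ax else 26
    w=np.arange(-18,19,1.) if not ax else np.arange(-16,17,1.)
    w=w if ax else np.arange(-38,39,1.)
    pr=np.mean([samp(I,*((np.full(len(e),k),sg*(h+e)) if ax else (sg*(h+e),np.full(len(e),k))),z) for k in w],0)
    i=np.argmax(pr[:-1]>=185) if 0 else np.where((pr[:-1]>=185)&(pr[1:]<185))[0]
    return [round(float(e[k]+.25*(pr[k]-185)/(pr[k]-pr[k+1])),2) for k in i]
for ax in(0,1):
    for sg in(-1,1):print("axis","xy"[ax],sg,"bed0",edge(T0,34.,ax,sg),"frame",edge(T,44.,ax,sg))
S0=cv2.cvtColor(cv2.imread("pics/side0.png"),6).astype(np.float32);S=cv2.cvtColor(cv2.imread("pics/s4.png"),6).astype(np.float32)
def ss(I,u,v,z):
    P=np.c_[511-c*0+c*u-s*v,-85.2+s*u+c*v,np.full(len(u),z)]
    q=np.float32(proj("side",P));return cv2.remap(I,q[:,0],q[:,1],cv2.INTER_CUBIC).ravel()
e=np.arange(-62,-34,1.5)
print(e)
for nm,I,z in(("bed0",S0,34.),("frame",S,44.)):print(nm,np.mean([ss(I,np.full(len(e),k),e,z) for k in np.arange(-18,19,1.)],0).astype(int))
e=np.arange(34,62,1.5);print(e)
for nm,I,z in(("bed0",S0,34.),("frame",S,44.)):print(nm,np.mean([ss(I,np.full(len(e),k),e,z) for k in np.arange(-20,-9,1.)],0).astype(int),np.mean([ss(I,np.full(len(e),k),e,z) for k in np.arange(10,21,1.)],0).astype(int))
```

```text
v [-30 -28 -26 -24 -22 -20 -18 -16 -14 -12 -10  -8  -6  -4  -2   0   2   4
   6   8  10  12  14  16  18  20  22  24  26  28  30]
wall 13 [214 214 213 211 204 193 189 186 182 179 179 179 182 180 175 174 179 180
 174 172 173 171 175 178 175 177 190 203 207 208 207]
wall 14 [213 214 213 211 206 196 188 181 176 176 179 177 178 175 172 174 178 177
 170 169 172 171 173 174 172 178 191 203 208 208 208]
wall 15 [213 214 214 212 207 199 191 183 180 181 183 180 179 179 178 181 183 180
 175 175 179 177 176 177 178 184 195 204 208 208 208]
wall 16 [212 213 213 212 209 204 196 191 189 191 192 187 185 189 190 191 190 187
 184 187 190 186 183 186 187 192 200 206 208 208 207]
wall 17 [212 213 213 212 211 207 202 199 199 200 199 195 194 198 199 199 197 196
 196 198 199 195 192 196 198 200 203 207 208 208 208]
wall 18 [212 212 213 213 212 210 207 207 207 205 204 202 203 205 205 204 203 204
 204 204 204 201 200 204 204 204 205 208 209 208 208]
axis x -1 bed0 [0.27] frame [0.39]
axis x 1 bed0 [-0.69] frame [-0.38]
axis y -1 bed0 [0.19] frame [0.06]
axis y 1 bed0 [-0.37] frame [1.33]
[-62.  -60.5 -59.  -57.5 -56.  -54.5 -53.  -51.5 -50.  -48.5 -47.  -45.5
 -44.  -42.5 -41.  -39.5 -38.  -36.5 -35. ]
bed0 [159 155 150 146 144 149 164 186 211 231 243 245 243 241 239 238 238 238
 238]
frame [152 149 148 146 143 141 144 154 172 194 216 232 240 242 240 239 238 237
 237]
[34.  35.5 37.  38.5 40.  41.5 43.  44.5 46.  47.5 49.  50.5 52.  53.5
 55.  56.5 58.  59.5 61. ]
bed0 [229 230 219 196 166 133 101  79  69  66  67  69  73  79  86  94 101 107
 113] [242 239 228 207 180 153 128 109  97  94  96  99 101 104 106 108 109 109
 108]
frame [243 245 245 238 221 196 169 144 122 106  96  93  92  92  92  96 100 105
 109] [244 242 237 229 215 195 172 152 136 122 110 103 100  98  94  89  84  79
  76]
```

Frame is on the bed but seems 1–2.5 mm long toward +y along the bed; I'll regrip and correct it.

Careful with the scale: shifts go in shares of 50 mm and turns go in shares of 60 degrees. That gives: 0.15 rad / 1.0472 = 0.1432.

```bash
python3 d.py 510.4 -85.2 60 1.271
```

```text
t 10.25 pos [469.9 240.3 107.7] rot [ 3.141 -0.     1.57 ] F [-0.8  0.1  0.5] w 60.4 q7 -0.71
tool delta [-325.5   40.6   47.7] rotvec [ 0.    -0.     0.299]
```

move_tool([
  {"wz":0.1432, "finger_gap":64},
  {"wz":0.1423, "finger_gap":64},
  {"finger_gap":64},
  {"finger_gap":64},
])

```text
clock: 10.65
eef_pos: [469.8, 240.5, 107.7]
tool_rot: [3.141, -0.0, 1.275]
force: [0.1, 1.1, -0.1]
width: 64.1
gripper_force: 0.0
```

```bash
python3 d.py 510.4 -85.2 50 1.271
```

```text
t 10.65 pos [469.8 240.5 107.7] rot [ 3.141 -0.     1.275] F [ 0.1  1.1 -0.1] w 64.1 q7 -0.92
tool delta [-299.9  133.6   57.7] rotvec [ 0.001 -0.     0.004]
```

Converted, -30 mm is -0.6, 20 mm is 0.4, 0.004 rad / 1.0472 = 0.0038.

move_tool([
  {"tx":-0.6, "ty":0.268, "finger_gap":64},
  {"tx":-0.6, "ty":0.268, "finger_gap":64},
  {"tx":-0.6, "ty":0.268, "finger_gap":64},
  {"tx":-0.6, "ty":0.268, "finger_gap":64},
  {"tx":-0.6, "ty":0.268, "finger_gap":64},
  {"tx":-0.6, "ty":0.268, "finger_gap":64},
  {"tx":-0.6, "ty":0.268, "finger_gap":64},
  {"tx":-0.6, "ty":0.268, "finger_gap":64},
  {"tx":-0.6, "ty":0.268, "finger_gap":64},
  {"tx":-0.6, "ty":0.268, "wz":0.0038, "finger_gap":64},
  {"tz":0.4, "finger_gap":64},
  {"finger_gap":64},
])

```text
clock: 11.85
eef_pos: [508.0, -87.0, 86.0]
tool_rot: [-3.139, 0.001, 1.268]
force: [-0.2, 0.9, -0.0]
width: 64.3
gripper_force: 0.0
```

move_tool([
  {"tz":0.4, "finger_gap":64},
  {"finger_gap":64},
  {"finger_gap":64},
])

```text
clock: 12.15
eef_pos: [509.3, -84.8, 67.7]
tool_rot: [-3.141, -0.0, 1.27]
force: [0.1, 0.2, 0.7]
width: 64.1
gripper_force: 0.0
```

```bash
python3 d.py 510.4 -85.2 33.5 1.271
```

```text
t 12.15 pos [509.3 -84.8  67.7] rot [-3.141 -0.     1.27 ] F [0.1 0.2 0.7] w 64.1 q7 -0.39
tool delta [-0.   1.2 34.2] rotvec [-0.001 -0.    -0.001]
```

Converted, 20 mm is 0.4, 10 mm is 0.2.

move_tool([
  {"ty":0.018, "tz":0.4, "finger_gap":64},
  {"tz":0.2, "finger_gap":64},
  {"tz":0.08, "finger_gap":64},
  {"finger_gap":64},
  {"finger_gap":40},
  {"finger_gap":40},
  {"finger_gap":40},
  {"finger_gap":40},
  {"finger_gap":40},
])

```text
clock: 13.05
eef_pos: [510.5, -86.0, 33.6]
tool_rot: [3.141, -0.0, 1.268]
force: [-0.0, 1.3, 3.9]
width: 50.2
gripper_force: 61.8
```

move_tool([
  {"tz":-0.06, "finger_gap":40},
  {"finger_gap":40},
  {"tx":-0.034, "finger_gap":40},
  {"finger_gap":40},
  {"finger_gap":40},
])

```text
clock: 13.55
eef_pos: [509.6, -87.9, 36.2]
tool_rot: [-3.141, 0.0, 1.268]
force: [-0.3, -0.6, -0.8]
width: 50.1
gripper_force: 62.5
```

Converted, 1.5 mm is 0.03, 1.3 mm is 0.026.

move_tool([
  {"tx":0.004, "tz":0.03, "finger_gap":40},
  {"tz":0.026, "finger_gap":40},
  {"finger_gap":40},
  {"finger_gap":40},
])

```text
clock: 13.95
eef_pos: [509.9, -87.5, 33.7]
tool_rot: [3.141, -0.0, 1.268]
force: [-0.6, 0.6, 3.3]
width: 49.8
gripper_force: 63.0
```

move_tool([
  {"tz":0.008, "finger_gap":40},
  {"finger_gap":40},
])

```text
clock: 14.15
eef_pos: [509.9, -87.6, 33.3]
tool_rot: [3.141, -0.0, 1.268]
force: [-0.9, 0.0, 3.3]
width: 50.1
gripper_force: 63.0
```

Release and go toward the cover, then remeasure.

Converted, -30 mm is -0.6, -20 mm is -0.4, -0.155 rad / 1.0472 = -0.148.

move_tool([
  {"finger_gap":54},
  {"finger_gap":58},
  {"finger_gap":66},
  {"tz":-0.04, "finger_gap":66},
  {"tz":-0.16, "finger_gap":66},
  {"tz":-0.4, "finger_gap":66},
  {"tz":-0.6, "finger_gap":60},
  {"tz":-0.4, "finger_gap":60},
  {"wz":-0.1432, "finger_gap":60},
  {"wz":-0.148, "finger_gap":60},
  {"finger_gap":60},
  {"finger_gap":60},
])

```text
clock: 15.35
eef_pos: [509.7, -87.7, 113.4]
tool_rot: [3.141, -0.0, 1.564]
force: [-0.8, 0.4, -0.9]
width: 60.2
gripper_force: 0.0
```

```bash
python3 d.py 472.8 239.5 60 1.576
```

```text
t 15.35 pos [509.7 -87.7 113.4] rot [ 3.141 -0.     1.564] F [-0.8  0.4 -0.9] w 60.2 q7 -0.16
tool delta [326.9 -39.2  53.4] rotvec [ 0.    -0.    -0.012]
```

Converted, 32.7 mm is 0.654, -3.9 mm is -0.078, -0.012 rad / 1.0472 = -0.0115.

move_tool([
  {"tx":0.654, "ty":-0.078, "wz":-0.0115, "finger_gap":60},
  {"tx":0.654, "ty":-0.078, "finger_gap":60},
  {"tx":0.654, "ty":-0.078, "finger_gap":60},
  {"tx":0.654, "ty":-0.078, "finger_gap":60},
  {"tx":0.654, "ty":-0.078, "finger_gap":60},
  {"tx":0.654, "ty":-0.078, "finger_gap":60},
  {"tx":0.654, "ty":-0.078, "finger_gap":60},
  {"tx":0.654, "ty":-0.078, "finger_gap":60},
  {"tx":0.654, "ty":-0.078, "finger_gap":60},
  {"tx":0.654, "ty":-0.078, "finger_gap":60},
  {"finger_gap":60},
  {"finger_gap":60},
])

```text
clock: 16.55
eef_pos: [467.8, 239.7, 113.0]
tool_rot: [-3.141, 0.001, 1.58]
force: [0.3, -0.3, -1.0]
width: 59.8
gripper_force: 0.0
```

Create chk.py:
```python
import h; from h import *
S=vision.get_image("side");T=vision.get_image("top")
cv2.imwrite("pics/s6.png",S);cv2.imwrite("pics/t6.png",T)
print("top",*fit([("top",T,34,44,183)],(510.2,-85.3,-.3),52,90))
h.HULL=True
print("side",*fit([("side",S,43.9,44,212)],(510.2,-85.3,-.3),52,90))
gr=lambda f:cv2.cvtColor(cv2.imread(f),6).astype(np.float32)
c,s=np.cos(-.301),np.sin(-.301)
def samp(n,I,u,v,z):
    u,v=np.broadcast_arrays(u,v)
    P=np.c_[510.6+c*u-s*v,-85.2+s*u+c*v,np.full(len(u),z)]
    q=np.float32(proj(n,P));return cv2.remap(I,q[:,0],q[:,1],cv2.INTER_CUBIC).ravel()
def edge(n,I,z,ax,sg,lev,w):
    e=np.arange(-9,9.01,.25); hh=45 if ax else 26
    pr=np.mean([samp(n,I,*((k,sg*(hh+e)) if ax else (sg*(hh+e),k)),z) for k in w],0)
    i=np.where((pr[:-1]>=lev)&(pr[1:]<lev))[0]
    return [round(float(sg*(e[k]+.25*(pr[k]-lev)/(pr[k]-pr[k+1]))),2) for k in i]
for n,f0,f1,f2,lev in(("top","top0","t4","t6",188),("side","side0","s4","s6",195)):
    for ax in(0,1):
        w=np.arange(-18,19,1.) if ax else np.arange(-38,39,1.)
        for sg in(-1,1):
            if n=="side" and sg==1:w=w[abs(w)>(9 if ax else 0)]
            print(n,"xy"[ax],sg,*[edge(n,gr(f"pics/{f}.png"),z,ax,sg,lev,w) for f,z in((f0,34.),(f1,44.),(f2,44.))])
v=np.arange(-26,27,2.)
print(v.astype(int));print(np.mean([samp("top",gr("pics/t6.png"),u,v,40.) for u in(13,14,15)],0).astype(int))
g=cv2.cvtColor(S,6)
for r in range(225,235):print(r,g[r,312:340:2])
```

```bash
python3 chk.py; python3 d.py 472.8 239.5 60 1.576
```

```text
top [ 5.109578e+02 -8.642950e+01 -3.044000e-01] thr [183.0] rms px 0.32 mean 0.09
side [ 5.117604e+02 -9.091630e+01 -3.042000e-01] thr [212.0] rms px 0.14 mean 0.08
top x -1 [-0.06] [-0.2] [-0.07]
top x 1 [-0.96] [-0.7] [-0.47]
top y -1 [0.09] [0.24] [-1.38]
top y 1 [-0.63] [1.01] [-0.61]
side x -1 [3.48] [2.91] [3.17]
side x 1 [3.12] [2.83] [2.82]
side y -1 [-5.9] [-3.36] [-4.87]
side y 1 [-5.85] [-3.26] [-5.89]
[-26 -24 -22 -20 -18 -16 -14 -12 -10  -8  -6  -4  -2   0   2   4   6   8
  10  12  14  16  18  20  22  24  26]
[213 208 198 183 179 180 177 177 180 181 175 173 176 176 178 180 176 175
 179 181 177 173 179 193 205 208 208]
225 [116 150 240 238 238 237 234 241 242 243 241 240 187 180]
226 [119 231 240 240 239 236 236 238 236 239 239 241 123 151]
227 [ 89 211 225 242 240 236 238 238 237 239 239 240 137 138]
228 [ 73 151 142 148 172 195 225 239 240 240 241 187 182 162]
229 [ 64 152 149 152 148 142 146 140 173 173 227 124 159 193]
230 [118 150 154 158 155 149 146 147 146 147 148 141 137 192]
231 [194 154 181 203 187 152 150 157 151 152 149 183 164 189]
232 [189 160 154 154 142 164 182 203 183 153 155 160 192 188]
233 [185 164 165 158 155 152 157 156 145 166 190 111 187 186]
234 [185 185 130 159 181 154 163 161 153 155 166 149 187 183]
t 16.65 pos [468.3 237.6 113. ] rot [-3.141e+00  2.000e-03  1.577e+00] F [-0.1 -0.4 -0.3] w 59.8 q7 -0.72
tool delta [ 1.9  4.5 52.9] rotvec [-0.     0.002  0.001]
```

Frame now flush within ~0.7 mm (top and side measures bracket zero). Now the cover.

Converted, 30 mm is 0.6, 4.5 mm is 0.09.

move_tool([
  {"tx":0.038, "ty":0.09, "tz":0.4, "finger_gap":60},
  {"tz":0.6, "finger_gap":60},
  {"tz":0.4, "finger_gap":60},
  {"tz":0.2, "finger_gap":60},
  {"finger_gap":60},
  {"finger_gap":60},
])

```text
clock: 17.25
eef_pos: [473.3, 240.6, 33.6]
tool_rot: [3.141, -0.0, 1.579]
force: [-0.8, 0.2, -0.1]
width: 59.9
gripper_force: 0.0
```

```bash
python3 d.py 472.8 239.5 15 1.576
```

```text
t 17.25 pos [473.3 240.6  33.6] rot [ 3.141 -0.     1.579] F [-0.8  0.2 -0.1] w 59.9 q7 -0.75
tool delta [-1.1 -0.5 18.6] rotvec [ 0.001 -0.     0.003]
```

Converted, 10 mm is 0.2, 8.6 mm is 0.172, 0.003 rad / 1.0472 = 0.0029.

move_tool([
  {"tx":-0.022, "ty":-0.01, "tz":0.2, "wz":0.0029, "finger_gap":60},
  {"tz":0.172, "finger_gap":60},
  {"finger_gap":60},
  {"finger_gap":45},
  {"finger_gap":20},
  {"finger_gap":15},
  {"finger_gap":15},
  {"finger_gap":15},
  {"finger_gap":15},
])

```text
clock: 18.15
eef_pos: [472.5, 240.2, 14.9]
tool_rot: [3.141, -0.0, 1.577]
force: [-1.1, 0.7, 5.6]
width: 26.8
gripper_force: 60.0
```

Converted, -30 mm is -0.6, -20 mm is -0.4.

move_tool([
  {"tz":-0.1, "finger_gap":15},
  {"tz":-0.4, "finger_gap":15},
  {"tz":-0.6, "finger_gap":15},
  {"tz":-0.6, "finger_gap":15},
  {"finger_gap":15},
  {"finger_gap":15},
  {"finger_gap":15},
])

```text
clock: 18.85
eef_pos: [471.4, 239.3, 98.6]
tool_rot: [-3.14, 0.001, 1.577]
force: [-0.8, 0.4, -1.7]
width: 27.1
gripper_force: 59.5
```

Run:
```python
from h import *
S=vision.get_image("side");cv2.imwrite("pics/s7.png",S);T=vision.get_image("top");cv2.imwrite("pics/t7.png",T)
a=S[110:210,256:376];b=T[150:250,194:314]
cv2.imwrite("pics/g7.png",cv2.resize(np.hstack([a,b]),(800,333),interpolation=cv2.INTER_CUBIC))
```

```bash
python3 d.py 510.4 -85.6 113 1.269
```

```text
t 18.95 pos [471.4 239.4  98.3] rot [-3.139e+00  1.000e-03  1.577e+00] F [-0.5  0.6 -2.3] w 27.0 q7 -0.73
tool delta [-325.3   37.1  -14.4] rotvec [-0.002  0.002  0.308]
```

View pics/g7.png

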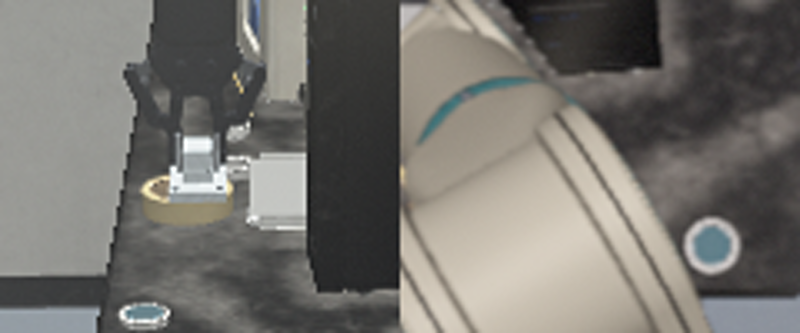

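Side crop: cover held level by its block (about px (285,165)); disc untouched.

Converted, 0.15 rad / 1.0472 = 0.1432.

move_tool([
  {"wz":0.1432, "finger_gap":15},
  {"wz":0.1432, "finger_gap":15},
  {"wz":0.0076, "finger_gap":15},
  {"finger_gap":15},
])

```text
clock: 19.35
eef_pos: [471.8, 239.9, 98.8]
tool_rot: [-3.141, 0.001, 1.272]
force: [0.2, -0.0, -1.9]
width: 27.2
gripper_force: 59.4
```

```bash
python3 d.py 510.4 -85.2 85 1.269
```

```text
t 19.35 pos [471.8 239.9  98.8] rot [-3.141e+00  1.000e-03  1.272e+00] F [ 0.2 -0.  -1.9] w 27.2 q7 -0.93
tool delta [-299.3  132.5   14.1] rotvec [-0.001  0.001  0.003]
```

Converted, -30 mm is -0.6, 13.25 mm is 0.265, 0.003 rad / 1.0472 = 0.0029.

move_tool([
  {"tx":-0.6, "ty":0.265, "finger_gap":15},
  {"tx":-0.6, "ty":0.265, "finger_gap":15},
  {"tx":-0.6, "ty":0.265, "finger_gap":15},
  {"tx":-0.6, "ty":0.265, "finger_gap":15},
  {"tx":-0.6, "ty":0.265, "finger_gap":15},
  {"tx":-0.6, "ty":0.265, "finger_gap":15},
  {"tx":-0.6, "ty":0.265, "finger_gap":15},
  {"tx":-0.6, "ty":0.265, "finger_gap":15},
  {"tx":-0.6, "ty":0.265, "wz":0.0029, "finger_gap":15},
  {"tx":-0.6, "ty":0.265, "finger_gap":15},
  {"tz":0.2, "finger_gap":15},
  {"tz":0.08, "finger_gap":15},
])

```text
clock: 20.55
eef_pos: [508.8, -86.7, 84.6]
tool_rot: [-3.14, 0.0, 1.265]
force: [-0.5, 1.1, -1.6]
width: 26.9
gripper_force: 59.5
```

move_tool([
  {"finger_gap":15},
  {"finger_gap":15},
  {"finger_gap":15},
])

```text
clock: 20.85
eef_pos: [509.6, -84.6, 85.7]
tool_rot: [3.141, -0.0, 1.268]
force: [-0.2, 0.1, -1.7]
width: 27.0
gripper_force: 59.5
```

```bash
python3 d.py 510.4 -85.2 72 1.269
```

```text
t 20.85 pos [509.6 -84.6  85.7] rot [ 3.141 -0.     1.268] F [-0.2  0.1 -1.7] w 27.0 q7 -0.4
tool delta [-0.3  0.9 13.7] rotvec [ 0.    -0.    -0.001]
```

Converted, 8 mm is 0.16, 5 mm is 0.1.

move_tool([
  {"tx":-0.006, "ty":0.018, "tz":0.16, "finger_gap":15},
  {"tz":0.1, "finger_gap":15},
  {"finger_gap":15},
  {"finger_gap":15},
])

```text
clock: 21.25
eef_pos: [510.0, -86.3, 72.2]
tool_rot: [-3.141, 0.0, 1.266]
force: [0.4, -0.5, -0.7]
width: 26.9
gripper_force: 59.5
```

move_tool([
  {"tz":0.02, "finger_gap":15},
  {"tz":0.02, "finger_gap":15},
  {"tz":0.02, "finger_gap":15},
  {"tz":0.02, "finger_gap":15},
  {"finger_gap":15},
  {"finger_gap":15},
])

```text
clock: 21.85
eef_pos: [510.2, -86.5, 68.6]
tool_rot: [3.141, -0.0, 1.266]
force: [-0.0, 0.5, -0.9]
width: 27.0
gripper_force: 59.6
```

Converted, 0.7 mm is 0.014.

move_tool([
  {"tz":0.014, "finger_gap":15},
  {"tz":0.014, "finger_gap":15},
  {"finger_gap":15},
  {"finger_gap":15},
])

```text
clock: 22.25
eef_pos: [510.8, -85.8, 67.4]
tool_rot: [3.141, -0.001, 1.266]
force: [0.0, 0.9, 4.2]
width: 27.3
gripper_force: 60.1
```

move_tool([
  {"tz":0.014, "finger_gap":15},
  {"finger_gap":15},
  {"finger_gap":15},
])

```text
clock: 22.55
eef_pos: [510.8, -85.4, 66.3]
tool_rot: [3.141, -0.001, 1.267]
force: [1.5, 5.2, -0.8]
width: 26.7
gripper_force: 59.7
```

Converted, 0.8 mm is 0.016, 0.2 mm is 0.004.

move_tool([
  {"tx":0.016, "ty":0.004, "finger_gap":15},
  {"finger_gap":15},
  {"finger_gap":15},
])

```text
clock: 22.85
eef_pos: [510.8, -85.4, 66.3]
tool_rot: [3.141, -0.0, 1.266]
force: [2.3, 4.3, -0.9]
width: 27.2
gripper_force: 59.6
```

move_tool([
  {"tz":0.016, "finger_gap":15},
  {"tz":0.016, "finger_gap":15},
  {"finger_gap":15},
  {"finger_gap":15},
])

```text
clock: 23.25
eef_pos: [510.8, -85.2, 64.9]
tool_rot: [3.141, -0.001, 1.266]
force: [2.3, 4.6, 0.4]
width: 26.9
gripper_force: 59.7
```

Converted, 1 mm is 0.02, 0.5 mm is 0.01.

move_tool([
  {"tx":0.02, "ty":0.01, "finger_gap":15},
  {"finger_gap":15},
  {"finger_gap":15},
])

```text
clock: 23.55
eef_pos: [510.9, -85.1, 64.7]
tool_rot: [-3.141, 0.0, 1.266]
force: [0.2, 3.8, 0.8]
width: 27.1
gripper_force: 59.7
```

move_tool([
  {"tx":0.012, "ty":0.008, "finger_gap":15},
  {"finger_gap":15},
  {"finger_gap":15},
])

```text
clock: 23.85
eef_pos: [511.1, -85.0, 64.6]
tool_rot: [-3.14, 0.001, 1.265]
force: [-1.2, 1.8, -1.1]
width: 27.1
gripper_force: 59.7
```

Converted, 1 mm is 0.02, 0.5 mm is 0.01, -0.004 rad / 1.0472 = -0.0038.

move_tool([
  {"tx":0.01, "ty":-0.006, "tz":0.02, "wz":-0.0038, "finger_gap":15},
  {"tz":0.02, "finger_gap":15},
  {"tz":0.02, "finger_gap":15},
  {"finger_gap":15},
  {"finger_gap":15},
])

```text
clock: 24.35
eef_pos: [511.9, -84.1, 61.8]
tool_rot: [3.141, 0.0, 1.27]
force: [0.4, -0.2, -1.3]
width: 26.9
gripper_force: 59.6
```

move_tool([
  {"tz":0.02, "finger_gap":15},
  {"tz":0.02, "finger_gap":15},
  {"tz":0.01, "finger_gap":15},
  {"finger_gap":15},
  {"finger_gap":15},
])

```text
clock: 24.85
eef_pos: [511.9, -83.9, 59.3]
tool_rot: [3.142, -0.0, 1.27]
force: [0.9, -0.2, -2.6]
width: 27.2
gripper_force: 59.6
```

Converted, 0.6 mm is 0.012.

move_tool([
  {"tz":0.012, "finger_gap":15},
  {"tz":0.012, "finger_gap":15},
  {"finger_gap":15},
  {"finger_gap":15},
])

```text
clock: 25.25
eef_pos: [511.9, -83.9, 58.3]
tool_rot: [3.141, -0.0, 1.27]
force: [-0.8, 0.0, 1.2]
width: 27.5
gripper_force: 59.8
```

move_tool([
  {"tz":0.02, "finger_gap":15},
  {"tz":0.02, "finger_gap":15},
  {"finger_gap":15},
  {"finger_gap":15},
])

```text
clock: 25.65
eef_pos: [511.9, -83.9, 56.2]
tool_rot: [3.141, -0.0, 1.27]
force: [-0.5, -0.9, 4.1]
width: 27.1
gripper_force: 60.0
```

move_tool([
  {"tz":0.02, "finger_gap":15},
  {"tz":0.02, "finger_gap":15},
  {"finger_gap":15},
  {"finger_gap":15},
])

```text
clock: 26.05
eef_pos: [511.9, -83.9, 54.2]
tool_rot: [3.141, -0.0, 1.27]
force: [-1.0, -0.9, 5.5]
width: 27.0
gripper_force: 60.2
```

Converted, 1 mm is 0.02.

move_tool([
  {"tz":0.02, "finger_gap":15},
  {"tz":0.02, "finger_gap":15},
  {"finger_gap":15},
  {"finger_gap":15},
])

```text
clock: 26.45
eef_pos: [511.9, -83.9, 52.9]
tool_rot: [3.141, 0.0, 1.27]
force: [-2.1, -0.0, 11.0]
width: 26.9
gripper_force: 61.3
```

move_tool([
  {"tz":0.02, "finger_gap":15},
  {"finger_gap":15},
  {"finger_gap":15},
])

```text
clock: 26.75
eef_pos: [512.0, -83.9, 52.8]
tool_rot: [3.141, 0.0, 1.27]
force: [-3.6, 1.4, 20.9]
width: 26.9
gripper_force: 62.6
```

move_tool([
  {"tz":0.02, "finger_gap":15},
  {"finger_gap":15},
  {"finger_gap":15},
])

```text
clock: 27.05
eef_pos: [511.9, -83.9, 52.7]
tool_rot: [3.14, 0.001, 1.27]
force: [-5.8, 2.0, 30.2]
width: 26.7
gripper_force: 63.8
```

At the stop (force climbs with no motion). Ease off slightly and check.

move_tool([
  {"tz":-0.014, "finger_gap":15},
  {"finger_gap":15},
  {"finger_gap":15},
  {"finger_gap":15},
])

```text
clock: 27.45
eef_pos: [511.9, -83.9, 52.8]
tool_rot: [3.141, 0.0, 1.27]
force: [-4.4, 0.7, 24.8]
width: 26.9
gripper_force: 62.7
```

Run:
```python
from h import *
S=vision.get_image("side");T=vision.get_image("top")
a=S[193:243,299:359];b=T[150:250,270:390]
cv2.imwrite("pics/g8.png",np.hstack([cv2.resize(a,(480,400),interpolation=cv2.INTER_CUBIC),cv2.resize(b,(320,400),interpolation=cv2.INTER_CUBIC)]))
```

```bash
python3 d.py 510 -85 50 1.27
```

```text
t 27.55 pos [512.  -83.9  52.8] rot [3.141 0.    1.27 ] F [-4.9  0.4 23.1] w 27.3 q7 -0.42
tool delta [-1.6 -1.5  2.8] rotvec [ 0.001  0.    -0.   ]
```

View pics/g8.png

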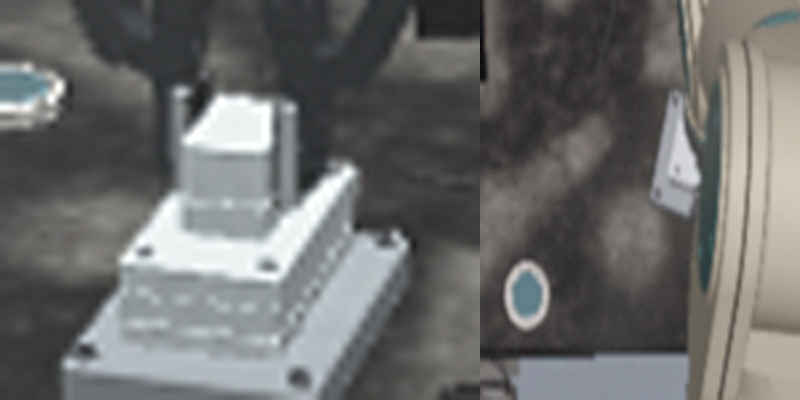

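The side crop shows the cover, frame and bed stacked square and pressed onto the jig, with the cover still gripped (stack around px (325,225)). The disc hasn't moved.

```bash
python3 -c "
from cell import ctrl, vision, job
print(job.finish_job())"
```

```text
the job is handed in; nothing more can be done
None
```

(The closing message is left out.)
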